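Stop the bench press, turn the bracket to its other leg, reset the stop

ROBOT

A 6-joint arm with a two-finger parallel gripper is mounted at the origin on the work surface. World frame = base frame: x ahead of the robot, y to its left, z up, the work surface at z = 0. Lengths are in m, angles in rad, forces in N, time in s.
With the tool pointing down it reaches from about 0.4 to 0.925 m from the base axis. Payload 3.4 kg.
Tool frame: the origin (TCP) lies midway between the tips of the shut fingers; the grasp point (between the pads) lies 19 mm behind it; z points along the fingers, y is the line along which they close (so a half turn about z gives the same grasp; the last joint's range is limited). The gripper opens to 85 mm and grips with 20 to 120 N. Pads are 22 mm wide; open, the fingers measure 114 mm over their backs; the gripper's body (76 mm by 85 mm) begins 54 mm behind the grasp point. The pads swing forward as they close: fully open they stand 13 mm farther back than shut.
Start: joints at [-1.183, 0.307, 1.506, -0, 1.328, -0.073], TCP at [0.256, -0.515, 0.231] pointing down, gripper open.
Joint ranges: [-3.12, 3.12], [-1.05, 2.28], [0.14, 2.33], [-1.42, 4.57], [0.1, 2.73], [-2.68, 2.68]. Speed limits (rad/s): [2.57, 2.57, 3.14, 3.14, 3.14, 3.14].

INTERFACE

Orientations are given as a unit quaternion [w, x, y, z].
In Python, from plant import get_state, capture, hand_in gives the robot as it stands. The module is installed in compiled form; this text tells all that it offers.
- The arm moves only by the tool move_arm, never from a script. Its argument "commands" is a list that holds one entry, the list of rows, each a list of 7 numbers: the shift along the tool's x, y, z in cm, then the turn, a rotation vector about the tool's x, y, z in units of 8 degrees (1.0 is 8 degrees), then the opening, from 0 (shut) to 1 (fully open). In form: [[[tx, ty, tz, ax, ay, az, fingers], ...]]. A call has 1 to 8 rows; each row is the pose to reach, as a shift and turn from the pose commanded when the call began, along the tool's axes at that moment; what a row does not reach only later rows make up. A row lasts 1/8 s, in which the tool goes at most 62.5 mm and 10.7 degrees, less where a joint would pass 70% of its speed; a pose out of reach is approached as far as the arm can. A call with a gripper value outside its range is refused whole. The fingers move at their own pace and stop on an object; "newtons" is the grip in N (left out, the last holds). Time passes only in rows, so rows that repeat a pose let the fingers close. It gives the time, the measured TCP pose, the force, the opening and the grip force at its end, in the units of the state.
- get_state(): the state, without advancing time (a new reading comes with each control period).
- capture(name): name is "scene" or "top"; returns a dict with "frame" (384x512x3 uint8, blue, green, red), "fovy" (degrees; the focal length in pixels is half the picture's height over the tangent of half this angle, whatever the lens; pixels are square), "cx", "cy" (the principal point, pixels), "rvec" (rotation vector, rad) and "tvec" (3), from world to camera coordinates, as OpenCV has them. Camera axes: x right, y down, z forward; pixel columns grow to the right and rows downward; lengths in m; the calibration is good to about 2 mm. A picture is of the moment at which its call begins. There is no depth.
- hand_in(): hands the job in; it is judged then, once.
The state is a dict: "clock": time; "joints": joint angles; "joint_velocities": joint speeds; "joint_torque": joint torques, N m; "tool_pos": TCP position; "orientation": TCP orientation; "force": force on the tool from outside, world axes, zero at the start; "wrist_torque": the same for the moment, N m; "grip_width": finger opening in m; "gripper_force": force on a finger pad.
Only numpy, scipy, OpenCV 4.12 (cv2) and the standard library are available. Lean on these libraries where they do the work, as an engineer would, in place of code of your own. Each camera call takes 0.05 s, during which the arm holds its last target. There are 200 camera calls.

TASK

Make the bench press safe by pushing the mushroom stop knob on its sloping pedestal fully down until it latches; only then draw the angle bracket out from between the press's guide pillars, give it a quarter turn and lay it back flat on the bed with its other leg centred and square under the jaw, the end of that leg up against the back stop, and let go. Last, with the bracket in place, twist the stop knob clockwise until it springs up again, and leave everything else standing where it is.

Things in the scene. Friction and masses are not known exactly. Their poses are not given: they have to be found in the camera images.
- press: Dark cast-iron bench press, fixed; place and yaw vary. Origin on the bench below the jaw's centre; +x points into the press, z up. Bed 150 wide, x -150 to +180, its top 45 above the bench. Column at x 80 to 180. Head x -30 to +180, y +-65, 220 to 305 above the bench. A fixed hand lever stands at the side, y about -100, x over +60.
- seat (a point): Point on the bed's top, below the jaw's centre; axes those of the press. Two upright steel guide pillars, 18 diameter, stand at y +48 and -48 from it, from bed to head (78 clear between). The steel back stop, 60 wide, 25 above the bed, has its front face at x +30 from this point.
- bracket: Loose flat steel angle, 0.3 to 0.5 kg: two like legs at right angles, 36 wide, 6 thick, ending 135 from the corner point (where their centre lines cross). Origin: underside at the corner point; leg A along +x, leg B along +y. At the start leg A lies under the jaw along the press's +x, its end up to 8 short of the stop; leg B points to the press's +y. It needs a quarter turn clockwise from above.
- leg_a (a point): Point on the underside of leg A, on its centre line, 105 from the corner point (30 from the leg's end).
- leg_b (a point): Point on the underside of leg B, on its centre line, 105 from the corner point (30 from the leg's end). It lies at the seat when leg B is centred with its end against the back stop.
- tab_top (a point): Centre of the top of the bracket's upright gripping tab, which stands on the corner: top 62 above the underside (56 above the plate), 40 wide, 10 thick, the thickness along the line midway (45 degrees) between +x and +y of the bracket; axes those of the bracket.
- stop_station: Grey pedestal of the stop knob, fixed, left or right of the press; place and yaw vary. Origin on the bench, centre of its 150 x 120 base. Its box, 110 x 100 x 60, centre 105 up, has a top face leaning 30 degrees to the pedestal's -x (the robot's side); the knob stands square on its middle. A like pedestal on the other side has only a flat round gauge.
- knob (a point): Centre of the top of the stop knob: grey mushroom head, 60 diameter, with a straight grip bar across its top, 46 long, 14 wide, 22 tall; this point is the middle of the bar's top, 62 out from the box face when up; the mushroom's top is 22 below. z: the knob's axis, outward, 30 degrees from vertical; x: along the bar. It moves and turns with the knob.
- stop (a joint): Travel of the knob into the box in m: 0 up, 0.012 hard down. The spring pushes it up with 4 N at the top and 8 N at the bottom; pushing it steadily in takes up to about 9 N. Pushed beyond about 0.010 it latches and rests at 0.0098 when let go; the latch cannot be pulled free.
- twist (a joint): Turn of the knob in rad, clockwise seen from outside: 0 at rest, stop at 1.2; a light spring (0.05 N m per rad) turns it back to 0 when let go. When latched, a turn beyond about 0.6 frees the latch and the knob springs up.
- jaw (a point): Centre of the underside of the steel flat jaw, 44 (x) by 60 (y), 45 above the bed (90 above the bench); fixed.
- nut: Bystander: brass hexagon compression nut with a round bore, about 58 across, 40 tall, standing in front of the press; origin at the centre of its underside.
- sleeve1: Bystander: copper sleeve, 44 diameter, 50 tall, standing in front of the press; origin at the centre of its underside.
- sleeve2: Bystander: like copper sleeve, 44 diameter, 50 tall, standing close beside the press bed on its +y side; origin at the centre of its underside.
- insulator: Bystander: ribbed tan ceramic insulator, 60 diameter, 85 tall, standing close beside the press bed on its -y side; origin at the centre of its underside.
- spanner: Bystander: steel spanner, 180 long, lying on the right behind the pedestal; origin at the middle of its underside.
Things that resemble listed ones, but are neither listed nor needed, are in the scene too. What is shaped like the stop_station but blue is not meant.

How it is judged:
By the outcome, as a careful person would: the job done as asked, in the order asked, and still so for the second after the job is handed in, with the robot touching nothing.
It also fails if it takes over 67 s, if anything falls off the work surface, if the arm or the gripper's body presses on something with over 40 N, if the wrist force passes 120 N, or if a joint passes its speed limit or range.

## Working session

There is one attempt and no reset: what is moved stays moved. The work goes in short steps, Python scripts to look and compute and a tool call to move; the robot and the scene stay as the last step left them, time stands still between calls to the robot, and variables do not carry over. Pictures are saved under pics/ and viewed, at most 10 in all, crops included, and the job is handed in when it is done.

Besides the shell and the picture viewer there is one more tool, called after "Call:" as name(argument=value, ...) on one line, values as JSON. move_arm: Moves the arm, as the interface text tells. Its arguments: {"type":"object","properties":{"commands":{"type":"array"},"newtons":{"type":"number"}},"required":["commands"]}

```bash
mkdir -p pics
cat > h.py <<'E'
import numpy as np, cv2
from scipy.spatial.transform import Rotation as R
from plant import get_state, capture, hand_in
def cam(c):
    f=c["frame"].shape[0]/2/np.tan(np.radians(c["fovy"])/2)
    K=np.array([[f,0,c["cx"]],[0,f,c["cy"]],[0,0,1]])
    return K,cv2.Rodrigues(np.array(c["rvec"],float))[0],np.array(c["tvec"],float).ravel()
def ray(c,uv):
    K,Rm,t=cam(c); d=Rm.T@np.linalg.solve(K,[uv[0],uv[1],1]); return -Rm.T@t,d
def onz(c,uv,z):
    o,d=ray(c,uv); return o+d*(z-o[2])/d[2]
def proj(c,P):
    K,Rm,t=cam(c); p=K@(Rm@np.array(P,float)+t); return p[:2]/p[2]
def tri(c1,u1,c2,u2):
    o1,d1=ray(c1,u1);o2,d2=ray(c2,u2)
    A=np.array([d1,-d2]).T; s=np.linalg.lstsq(A,o2-o1,rcond=None)[0]
    a=o1+d1*s[0];b=o2+d2*s[1]; return (a+b)/2,np.linalg.norm(a-b)
def save():
    for n in("scene","top"):
        import pickle; c=capture(n); pickle.dump(c,open(n+".pkl","wb")); cv2.imwrite(f"pics/{n}{get_state()['clock']:.2f}.png",c["frame"])
        cv2.imwrite(f"pics/{n}_big{get_state()['clock']:.2f}.png",cv2.resize(c["frame"],(800,600),interpolation=cv2.INTER_CUBIC))
def load(n):
    import pickle; return pickle.load(open(n+".pkl","rb"))
E
python3 - <<'E'
from h import *
save()
for n in("scene","top"):
    c=load(n);K,Rm,t=cam(c);print(n,K[0,0],-Rm.T@t,Rm[2])
s=get_state();print(s)
E
ls pics
```

```text
scene 461.57119940719025 [-0.07384997  0.33174151  1.37253765] [ 0.44793555 -0.28706419 -0.84672776]
top 437.21316634476767 [ 0.42437632 -0.06705466  1.57221892] [ 0.08094923 -0.00593576 -0.99670055]
{'clock': 0.1, 'joints': array([-1.18348941e+00,  3.07509122e-01,  1.50753728e+00, -1.38772813e-05,
        1.32841280e+00, -7.34855511e-02]), 'joint_velocities': array([ 0.00036658, -0.00082101, -0.00346357, -0.00127683, -0.00106887,
        0.00020676]), 'joint_torque': array([ 2.78504231e-04, -4.58529317e+01, -2.52608389e+01, -1.68389774e-04,
        5.62447007e-03,  4.00645916e-06]), 'tool_pos': array([ 0.25542172, -0.51445458,  0.23046897]), 'orientation': array([-9.20753653e-04,  9.73575180e-01,  2.28364834e-01, -1.52491612e-04]), 'force': array([ 0.43629555, -0.19789146, -0.53017945]), 'wrist_torque': array([-0.01755302, -0.02244339,  0.00122754]), 'gripper_force': 0.0, 'grip_width': 0.08549221228257138}
scene0.05.png
scene_big0.05.png
top0.10.png
top_big0.10.png
```

View pics/scene_big0.05.png

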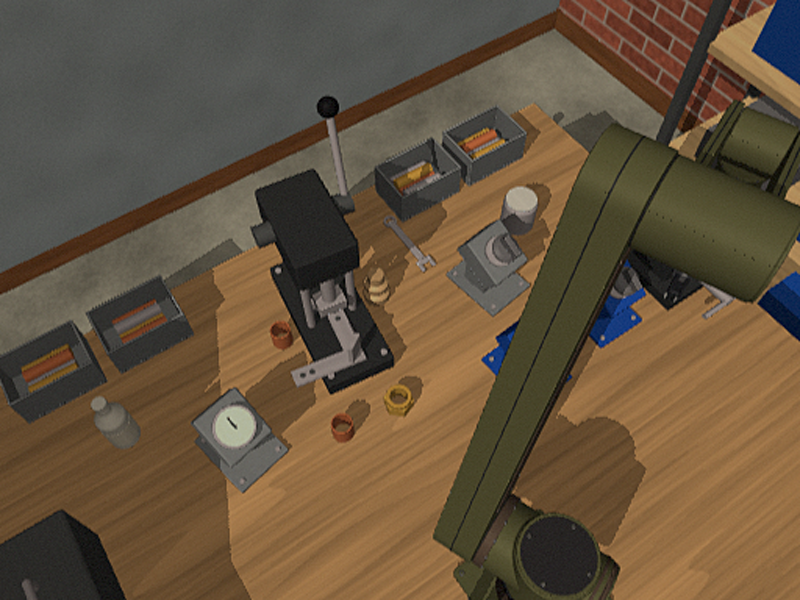

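View pics/top_big0.10.png

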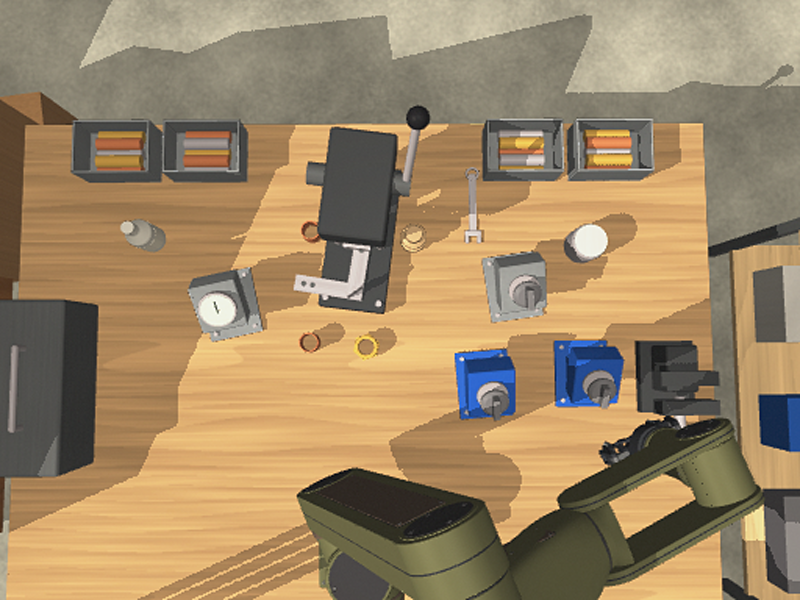

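The top view (scaled 800x600) shows a grey knob at (525,292), two blue lookalikes at (495,402) and (600,390), and the gauge pedestal at (215,308). By the description, the grey knob is the one I want. The bracket tab is near (352,285), with leg B pointing left to (305,284). Next I'll take a close crop of the knob and one of the bracket.

Run:
```python
from h import *
a=load("top")["frame"];b=load("scene")["frame"]
z=lambda im,x,y,w,h,W,H:cv2.resize(im[y:y+h,x:x+w],(W,H),interpolation=cv2.INTER_CUBIC)
# each at scale 7 / tiles
l=z(a,305,155,50,55,400,440)
r=z(b,280,135,62,68,400,440)
cv2.imwrite("pics/crop1.png",np.hstack([l,r]))
l=z(a,180,145,80,60,800,600)
cv2.imwrite("pics/crop2.png",l)
```

```text
(no output)
```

View pics/crop1.png

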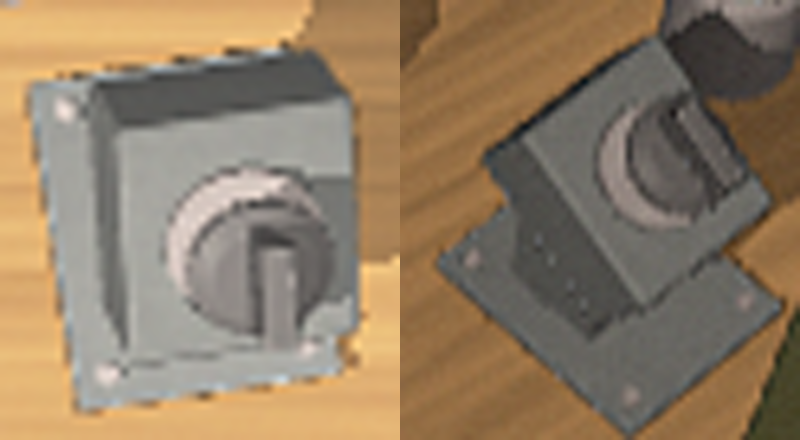

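View pics/crop2.png

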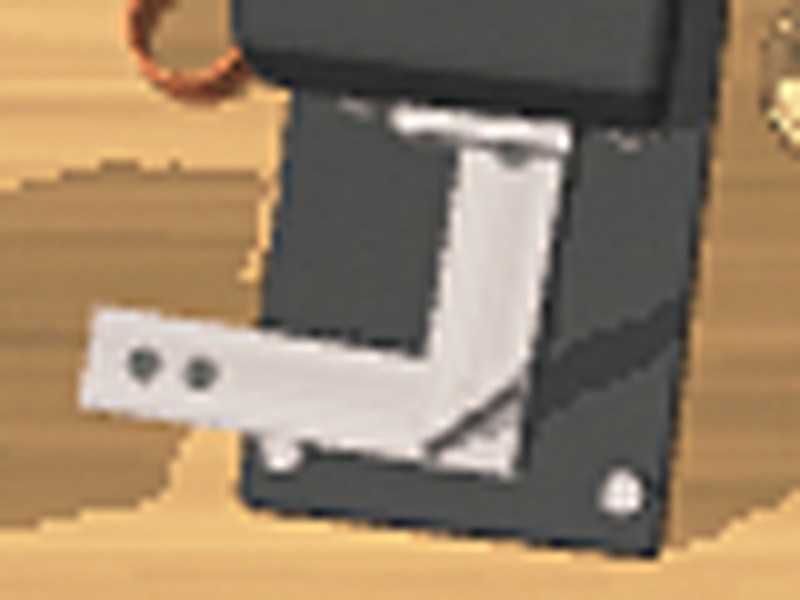

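The crops confirm the grey knob. Its bar runs down the slope, with the bar top's centre at about (281,298) in the left tile. In the second crop the bracket's corner is at about (515,475) and its tab runs from (430,450) to (520,390). Next I'll fit edges at subpixel accuracy.

```bash
cat >> h.py <<'E'
def edge(c,p,q,half=2.5,n=30,sign=0):
    """subpixel straight edge near segment p-q; returns refined endpoints, rms"""
    g=cv2.cvtColor(c["frame"],cv2.COLOR_BGR2GRAY).astype(np.float32)
    p=np.array(p,float);q=np.array(q,float);d=(q-p)/np.linalg.norm(q-p);m=np.array([-d[1],d[0]])
    off=np.arange(-half-.5,half+.51,.25);S=np.linspace(0,np.linalg.norm(q-p),n);O=[]
    for s in S:
        P=p+d*s+off[:,None]*m
        v=cv2.remap(g,P[:,0].astype(np.float32)[None],P[:,1].astype(np.float32)[None],cv2.INTER_LINEAR)[0]
        dv=np.gradient(cv2.GaussianBlur(v[None],(5,1),0)[0]); dv=dv*sign if sign else abs(dv)
        w=np.clip(dv,0,None)**2; k=w.argmax(); w=w*(abs(np.arange(len(w))-k)<=4); O.append((w*off).sum()/w.sum())
    O=np.array(O);ok=np.ones(n,bool)
    for _ in range(5):
        a=np.polyfit(S[ok],O[ok],1);r=O-np.polyval(a,S);ok=abs(r)<max(.15,1.5*np.std(r[ok]))
    e=lambda s:p+d*s+m*np.polyval(a,s)
    return e(0),e(S[-1]),np.std(r[ok]),ok.sum()
E
python3 - <<'E'
from h import *
c=load("top")
C=lambda X,Y:(180+(X+.5)/10-.5,145+(Y+.5)/10-.5)
B=lambda X,Y:((X+.5)/1.5625-.5,(Y+.5)/1.5625-.5)
E={'bedL':(C(265,270),C(287,120),.045),'bedL2':(C(242,495),C(250,430),.045),'bedR':(C(665,500),C(710,180),0),'bedF':(C(255,512),C(640,552),0),
'headL':(B(331,140),B(321,225),.305),'headBack':(B(340,127),B(390,132),.305),
'A_in':(C(432,330),C(458,170),.051),'A_out':(C(540,330),C(562,180),.051),'B_in':(C(110,308),C(400,352),.051),'B_out':(C(100,410),C(390,452),.051),'B_end':(C(93,320),C(82,400),.051)}
for k,(p,q,z) in E.items():
    a,b,r,n=edge(c,p,q);P,Q=onz(c,a,z),onz(c,b,z);d=Q-P
    print(k,P[:2].round(4),Q[:2].round(4),'ang',np.degrees(np.arctan2(d[1],d[0])).round(2),'rms',r.round(2),n)
T=lambda X,Y:(305+(X+.5)/8-.5,155+(Y+.5)/8-.5)
for nm,p,z in(('bartop',T(281,297),.185),('barlow',T(283,348),.17),('barhigh',T(280,247),.196),('baseTL',T(30,80),.005),('baseBL',T(78,410),.005),('nut',B(366,346),.04),('sl1',B(310,342),.05),('tabL',C(428,447),.107),('tabR',C(522,385),.107)):
    print(nm,onz(c,p,z).round(4))
a,b,r,n=edge(c,T(38,100),T(76,390));print('base left',np.subtract(onz(c,b,.005),onz(c,a,.005)),r,n)
a,b,r,n=edge(c,T(90,408),T(240,388));print('base front',np.subtract(onz(c,b,.005),onz(c,a,.005)),r,n)
a,b,r,n=edge(c,T(264,265),T(266,340),1.5);print('bar L',onz(c,a,.19),onz(c,b,.175),r,n)
a,b,r,n=edge(c,T(298,255),T(298,335),1.5);print('bar R',onz(c,a,.19),onz(c,b,.175),r,n)
s=load("scene")
S=lambda X,Y:(280+(X-400+.5)/6.45-.5,135+(Y+.5)/6.45-.5)
print('tri',tri(c,T(281,297),s,S(712,145)))
E
```

```text
bedL [0.6052 0.0935] [0.6586 0.0874] ang -6.51 rms 0.09 17
bedL2 [0.5263 0.1028] [0.5493 0.1019] ang -2.07 rms 0.06 29
bedR [ 0.5264 -0.0477] [ 0.6428 -0.0625] ang -7.23 rms 0.17 28
bedF [0.5232 0.1015] [ 0.505  -0.0367] ang -97.47 rms 0.08 18
headL [0.8197 0.0562] [0.6571 0.0759] ang 173.1 rms 0.09 21
headBack [0.8443 0.0338] [ 0.8333 -0.0609] ang -96.61 rms 0.08 19
A_in [0.5834 0.0355] [0.6395 0.0251] ang -10.53 rms 0.08 16
A_out [ 0.5833 -0.0019] [ 0.636  -0.0104] ang -9.15 rms 0.08 23
B_in [0.5916 0.147 ] [0.5752 0.0457] ang -99.19 rms 0.08 20
B_out [0.5564 0.1502] [0.5394 0.0493] ang -99.61 rms 0.1 17
B_end [0.5872 0.1531] [0.5593 0.1578] ang 170.53 rms 0.09 21
bartop [ 0.5226 -0.3467  0.185 ]
barlow [ 0.5031 -0.3501  0.17  ]
barhigh [ 0.5416 -0.3445  0.196 ]
baseTL [ 0.6341 -0.2715  0.005 ]
baseBL [ 0.4849 -0.2909  0.005 ]
nut [ 0.4307 -0.0045  0.04  ]
sl1 [0.4401 0.1195 0.05  ]
tabL [0.5379 0.0321 0.107 ]
tabR [5.587e-01 5.000e-04 1.070e-01]
base left [-0.13055257 -0.01917146  0.        ] 0.14842933477464915 18
base front [ 0.01000461 -0.06734106  0.        ] 0.10959770686413445 15
bar L [ 0.53498026 -0.33866562  0.19      ] [ 0.50603408 -0.34139513  0.175     ] 0.04338089205563183 28
bar R [ 0.53893532 -0.34972784  0.19      ] [ 0.50800074 -0.3578786   0.175     ] 0.08138318871023213 15
tri (array([ 0.52340624, -0.34812373,  0.17664858]), np.float64(0.0007086820969635535))
```

```bash
cat >> h.py <<'E'
def delta(pos,Rm,frm=None):
    s=get_state(); p0,R0=frm if frm else (s["tool_pos"],R.from_quat(np.roll(s["orientation"],-1)).as_matrix())
    return (R0.T@(np.array(pos)-p0)*100).round(2).tolist()+(np.degrees(R.from_matrix(R0.T@Rm).as_rotvec())/8).round(3).tolist()
yk=np.radians(8.4); n=np.array([-.5*np.cos(yk),-.5*np.sin(yk),np.cos(np.pi/6)]); KN=np.array([.5227,-.347,.1847])
ty=np.array([np.sin(yk),-np.cos(yk),0]); RK=np.array([np.cross(ty,-n),ty,-n]).T
def down(yang): # tool down, closing axis at yaw yang (deg)
    a=np.radians(yang);y=np.array([np.cos(a),np.sin(a),0]);z=np.array([0,0,-1.]);return np.array([np.cross(y,z),y,z]).T
E
python3 -c "
from h import *
s=get_state();print(delta(s['tool_pos']+[0.05,0.03,.08],RK),delta(KN+n*.05,RK))"
```

```text
[5.81, -0.48, -8.0, -0.602, 3.72, 2.195] [29.01, -3.89, 0.26, -0.602, 3.72, 2.195]
```

Call:
move_arm(commands=[[[5.8,-0.5,-8,-0.6,3.72,2.2,0],[5.8,-0.5,-8,-0.6,3.72,2.2,0],[29,-3.9,0.26,-0.6,3.72,2.2,0],[29,-3.9,0.26,-0.6,3.72,2.2,0],[29,-3.9,0.26,-0.6,3.72,2.2,0],[29,-3.9,0.26,-0.6,3.72,2.2,0],[29,-3.9,0.26,-0.6,3.72,2.2,0],[29,-3.9,0.26,-0.6,3.72,2.2,0]]], newtons=60)

```text
clock: 1.1
tool_pos: [0.4981, -0.3509, 0.2284]
orientation: [-0.018, 0.963, 0.071, 0.258]
force: [-0.7, 0.3, -0.6]
grip_width: 0.0002
gripper_force: 0.0
```

Run:
```python
from h import *
s=get_state();print(s['clock'],s['joints'].round(2),s['force'],s['grip_width'],delta(KN+n*.05,RK),delta(KN,RK))
save();a=load("top")["frame"];b=load("scene")["frame"]
z=lambda im,x,y,w,h,W,H:cv2.resize(im[y:y+h,x:x+w],(W,H),interpolation=cv2.INTER_CUBIC)
cv2.imwrite("pics/crop3.png",np.hstack([z(a,280,130,90,90,400,400),z(b,265,110,90,90,400,400)]))
```

```text
1.1 [-0.96  0.24  1.75  0.57  0.98  0.18] [-0.67565969  0.3156779  -0.61933068] 0.0002210485372876533 [-0.03, -0.02, 0.03, 0.006, 0.002, 0.009] [-0.03, -0.03, 5.03, 0.006, 0.002, 0.009]
```

View pics/crop3.png

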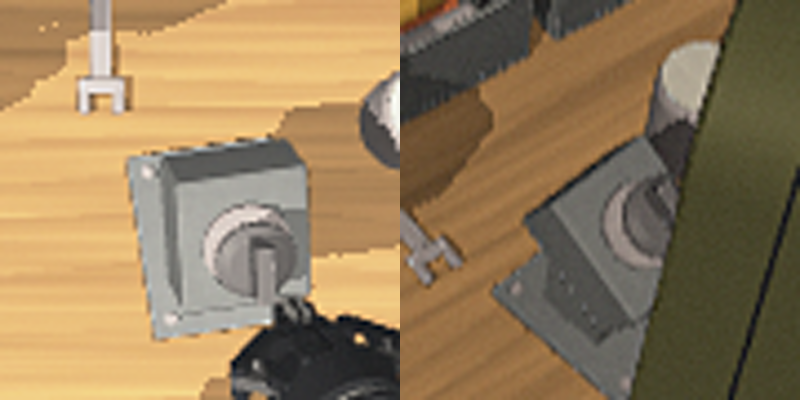

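The top tile shows the closed fingertips at (290,308), which matches the projection of the TCP. Now pressing in along the knob axis.

Call:
move_arm(commands=[[[0,0,4.7,0,0,0,0],[0,0,5.3,0,0,0,0],[0,0,5.7,0,0,0,0],[0,0,5.9,0,0,0,0],[0,0,6.05,0,0,0,0],[0,0,6.05,0,0,0,0]]])

```text
clock: 1.95
tool_pos: [0.5274, -0.3509, 0.1792]
orientation: [-0.015, 0.963, 0.069, 0.26]
force: [0.4, -1.6, 1.9]
grip_width: -0.0
gripper_force: 1.1
```

Run:
```python
from h import *
s=get_state();print(s['clock'],s['force'],s['force']@n,delta(KN,RK))
```

```text
1.95 [ 0.39051464 -1.59729939  1.89836689] 1.5675404493527905 [-0.08, -0.45, -0.68, 0.062, -0.019, -0.003]
```

Call:
move_arm(commands=[[[0,0,0,0,0,0,0],[0,0,0,0,0,0,0]]])

```text
clock: 2.2
tool_pos: [0.528, -0.349, 0.1774]
orientation: [-0.017, 0.963, 0.07, 0.259]
force: [-2.4, -4.5, 5.7]
grip_width: -0.0001
gripper_force: 3.1
```

Run:
```python
from h import *
s=get_state();print(s['clock'],s['force'],s['force']@n,s['wrist_torque'],s['joints'].round(3),delta(KN,RK),s['joint_velocities'].round(3))
save();a=load("top")["frame"]
z=lambda im,x,y,w,h,W,H:cv2.resize(im[y:y+h,x:x+w],(W,H),interpolation=cv2.INTER_CUBIC)
cv2.imwrite("pics/crop4.png",z(a,300,150,60,60,600,600))
```

```text
2.2 [-2.38484305 -4.45001253  5.69580943] 6.4373809404391125 [-0.66314719  0.21100107 -0.3739359 ] [-0.911  0.322  1.786  0.614  0.853  0.145] [-0.06, -0.27, -0.88, 0.037, -0.01, -0.001] [ 0.007  0.004 -0.    -0.002 -0.007 -0.001]
```

View pics/crop4.png

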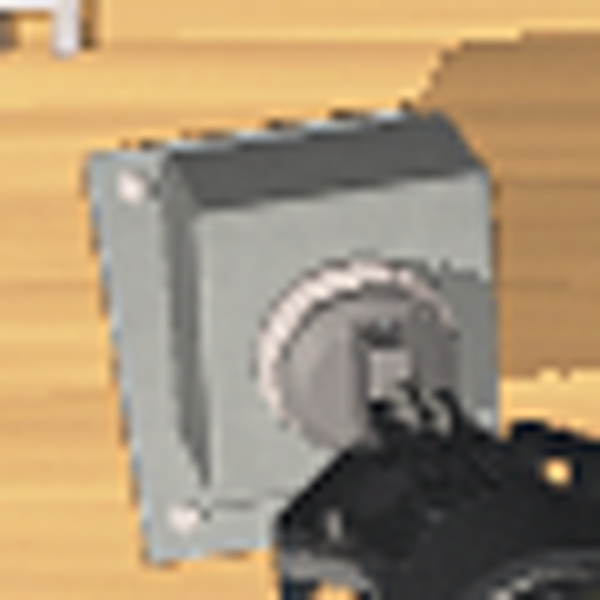

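The crop shows the fingertips at (410,400) on the bar, offset a little to the right. The knob is about 9 mm down, so I'll push further.

Call:
move_arm(commands=[[[0,0,0.2,0,0,0,0],[0,0,0.4,0,0,0,0],[0,0,0.4,0,0,0,0],[0,0,0.4,0,0,0,0]]])

```text
clock: 2.8
tool_pos: [0.5298, -0.349, 0.1755]
orientation: [-0.015, 0.963, 0.071, 0.259]
force: [-13.3, -4.5, 17.8]
grip_width: -0.0002
gripper_force: 11.3
```

Run:
```python
from h import *
s=get_state();print(s['clock'],s['force'],s['force']@n,s['wrist_torque'],delta(KN,RK))
```

```text
2.8 [-13.2897638   -4.46447884  17.76784366] 22.287094095548092 [-0.50938169  0.72246055 -0.21975013] [-0.12, -0.3, -1.14, 0.049, -0.012, 0.015]
```

22 N at about 11.4 mm means it's against the hard stop, so it should be latched. I'll retreat and head for the tab.

Run:
```python
from h import *
print(delta([.50,-.33,.28],down(0)),delta([.545,.02,.24],down(35.6)))
```

```text
[2.93, -2.24, -10.4, 2.717, -3.061, -9.946] [9.27, -36.25, -2.37, 3.866, -2.287, -14.256]
```

Call:
move_arm(commands=[[[0,0,-0.5,0,0,0,0],[0,0,-2,0,0,0,0],[0,0,-6,0,0,0,0],[0,0,-11,0,0,0,0.5],[0,0,-11,0,0,0,1]]])

```text
clock: 3.42
tool_pos: [0.4753, -0.3553, 0.2716]
orientation: [-0.016, 0.963, 0.071, 0.26]
force: [0.6, 0.7, -0.3]
grip_width: 0.0361
gripper_force: 0.0
```

Run:
```python
from h import *
s=get_state();print(s['clock'],s['force'],s['joints'].round(2),delta([.545,.02,.24],down(35.6)))
```

```text
3.425 [ 0.61982544  0.71108726 -0.29647866] [-1.01  0.18  1.71  0.54  1.08  0.2 ] [9.18, -36.14, 8.76, 3.866, -2.302, -14.253]
```

Call:
move_arm(commands=[[[9.2,-36.1,8.7,3.87,-2.3,-14.25,1],[9.2,-36.1,8.7,3.87,-2.3,-14.25,1],[9.2,-36.1,8.7,3.87,-2.3,-14.25,1],[9.2,-36.1,8.7,3.87,-2.3,-14.25,1],[9.2,-36.1,8.7,3.87,-2.3,-14.25,1],[9.2,-36.1,8.7,3.87,-2.3,-14.25,1],[9.2,-36.1,8.7,3.87,-2.3,-14.25,1],[9.2,-36.1,8.7,3.87,-2.3,-14.25,1]]])

```text
clock: 4.42
tool_pos: [0.5433, 0.0232, 0.2367]
orientation: [-0.01, 0.679, 0.729, 0.085]
force: [-0.7, 0.5, -0.8]
grip_width: 0.0854
gripper_force: 0.0
```

Run:
```python
from h import *
s=get_state();print(s['clock'],s['joints'].round(2),delta([.553,.021,.16],down(35.6)))
save();a=load("top")["frame"];b=load("scene")["frame"]
z=lambda im,x,y,w,h,W,H:cv2.resize(im[y:y+h,x:x+w],(W,H),interpolation=cv2.INTER_CUBIC)
cv2.imwrite("pics/crop5.png",np.hstack([z(a,310,165,40,40,400,400),z(b,180,200,60,60,400,400)]))
```

```text
4.425 [-0.14  0.21  1.64  0.16  1.21 -0.26] [-1.29, 0.1, 7.62, 1.035, -0.698, -3.94]
```

View pics/crop5.png

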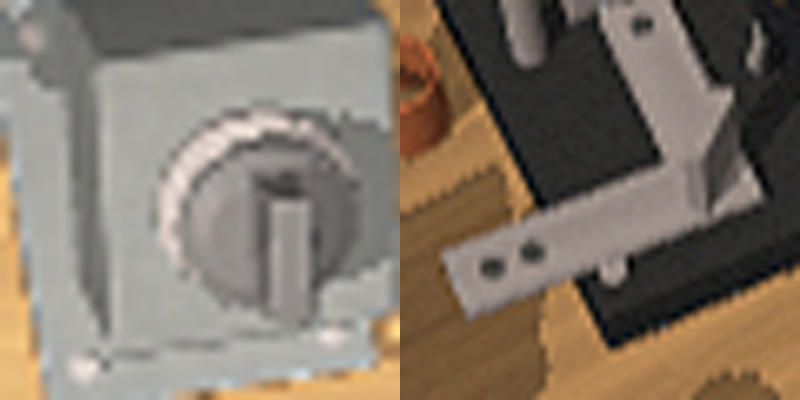

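The left tile shows the knob sunk about 1.4 px, as expected when latched. The right tile shows the tab standing on the corner, with its top point at (730,95). I'll check the predicted tab corners against both pictures while moving down.

Run:
```python
from h import *
b=load("scene")
c0=np.array([.5531,.0219]);w=np.array([-.582,.813]);t=np.array([.813,.582])
for z in(.107,.051):
  for i in(-20,20):
    for j in(-5,5):
      p=np.r_[c0+w*i/1000+t*j/1000,z];u=proj(b,p);print(z,i,j,((u-[180,200]+.5)*6.667+[400,0]).round(0))
```

```text
0.107 -20 -5 [738.  90.]
0.107 -20 5 [718.  84.]
0.107 20 -5 [706. 161.]
0.107 20 5 [686. 154.]
0.051 -20 -5 [744. 147.]
0.051 -20 5 [725. 140.]
0.051 20 -5 [712. 215.]
0.051 20 5 [693. 209.]
```

Call:
move_arm(commands=[[[-1.3,0.1,6.5,1.03,-0.7,-3.94,1],[-1.3,0.1,6.5,1.03,-0.7,-3.94,1],[-1.3,0.1,6.5,1.03,-0.7,-3.94,1],[-1.3,0.1,6.5,1.03,-0.7,-3.94,1],[-1.3,0.1,6.5,1.03,-0.7,-3.94,1]]])

```text
clock: 5.15
tool_pos: [0.553, 0.0168, 0.1724]
orientation: [0.002, 0.463, 0.886, 0.002]
force: [-0.1, 0.3, 0.4]
grip_width: 0.0857
gripper_force: 0.0
```

Run:
```python
from h import *
s=get_state();print(s['clock'],s['joints'].round(2),delta([.553,.022,.07],down(35.6)))
```

```text
5.15 [-0.05  0.33  1.64  0.    1.17 -0.66] [0.45, 0.25, 10.24, 0.037, 0.012, -0.1]
```

The prediction matches the picture. Lowering and gripping.

Call:
move_arm(commands=[[[0.45,0.25,6,0,0,-0.1,1],[0.45,0.25,9,0,0,-0.1,1],[0.45,0.25,10.2,0,0,-0.1,1],[0.45,0.25,10.2,0,0,-0.1,1],[0.45,0.25,10.2,0,0,-0.1,0],[0.45,0.25,10.2,0,0,-0.1,0],[0.45,0.25,10.2,0,0,-0.1,0],[0.45,0.25,10.2,0,0,-0.1,0]]], newtons=80)

```text
clock: 6.15
tool_pos: [0.5541, 0.022, 0.0712]
orientation: [0.003, 0.455, 0.89, 0.002]
force: [0.3, -0.5, -0.5]
grip_width: 0.0125
gripper_force: 0.1
```

Run:
```python
from h import *
s=get_state();print(s['clock'],s['force'],s['grip_width'],s['gripper_force'],delta([.553,.022,.07],down(35.6)))
```

```text
6.15 [ 0.33019635 -0.532718   -0.49907296] 0.012465179224817177 0.0508627574890852 [0.06, -0.09, 0.12, 0.041, 0.025, 0.029]
```

Call:
move_arm(commands=[[[0,0,0,0,0,0,0],[0,0,0,0,0,0,0],[0,0,-0.8,0,0,0,0],[0,0,-1.6,0,0,0,0],[0,0,-1.6,0,0,0,0]]], newtons=100)

```text
clock: 6.78
tool_pos: [0.5541, 0.022, 0.0872]
orientation: [0.003, 0.455, 0.89, 0.002]
force: [1.3, 0.6, -4.5]
grip_width: 0.0088
gripper_force: 97.6
```

Run:
```python
from h import *
s=get_state();print(s['clock'],s['force'],s['wrist_torque'],s['grip_width'],s['gripper_force'],s['tool_pos'],s['joints'].round(2))
```

```text
6.775 [ 1.29761194  0.64309653 -4.48865269] [-0.07936683  0.21386456 -0.02201289] 0.008809364435163542 97.61537432670593 [0.55411876 0.02198983 0.08720165] [-0.04  0.42  1.74  0.    0.97 -0.66]
```

Held (4.5 N). Drawing out 8.5 cm along the press's -x, then lifting.

Call:
move_arm(commands=[[[1.7,-1.8,0,0,0,0,0],[3.4,-3.7,0,0,0,0,0],[5.1,-5.5,0,0,0,0,0],[5.8,-6.3,0,0,0,0,0],[5.8,-6.3,-1,0,0,0,0],[5.8,-6.3,-2.5,0,0,0,0],[5.8,-6.3,-2.5,0,0,0,0]]])

```text
clock: 7.65
tool_pos: [0.4718, 0.0319, 0.113]
orientation: [0.005, 0.455, 0.89, 0.003]
force: [-0.7, -0.1, -5.4]
grip_width: 0.0087
gripper_force: 97.8
```

Run:
```python
from h import *
s=get_state();print(s['clock'],s['force'],s['grip_width'],s['tool_pos'],s['joints'].round(2))
u=np.array([.9928,-.1201]);v=np.array([.1201,.9928])
o=u*.6555+v*.0902;print('origin',o)
c=o-u*.190;print(delta([*c,.112],down(-54.4+2.5)))
save();import cv2
cv2.imwrite("pics/crop6.png",cv2.resize(load("scene")["frame"][140:300,130:330],(800,600)))
```

```text
7.65 [-0.73670972 -0.13956341 -5.36523547] 0.008716983014761794 [0.47184607 0.03189843 0.11300026] [-0.02  0.29  1.88  0.    0.95 -0.65]
origin [0.66161342 0.01082501]
[0.08, 0.19, 0.1, 0.093, -0.016, 10.965]
```

View pics/crop6.png

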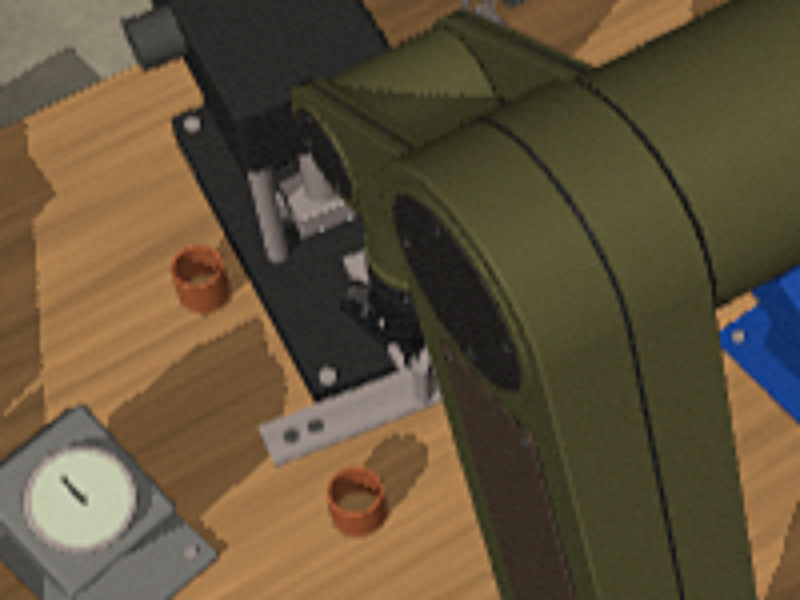

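The crop shows the bracket held clear of the press, with leg B's end at (270,445) and sleeve1 standing below it at (357,500). Now turning it.

Call:
move_arm(commands=[[[0.1,0.2,0,0.09,0,1.3,0],[0.1,0.2,0,0.09,0,2.6,0],[0.1,0.2,0,0.09,0,4,0],[0.1,0.2,0,0.09,0,5.4,0],[0.1,0.2,0,0.09,0,6.8,0],[0.1,0.2,0,0.09,0,8.2,0],[0.1,0.2,0,0.09,0,9.6,0],[0.1,0.2,0,0.09,0,10.97,0]]])

```text
clock: 8.75
tool_pos: [0.4697, 0.0341, 0.1107]
orientation: [-0.002, 0.939, 0.344, -0.003]
force: [-0.5, -0.2, -4.0]
grip_width: 0.0088
gripper_force: 97.8
```

Call:
move_arm(commands=[[[0,0,0,0,0,0,0],[0,0,0,0,0,0,0],[0,0,0,0,0,0,0]]])

```text
clock: 9.12
tool_pos: [0.4696, 0.0341, 0.1111]
orientation: [-0.002, 0.938, 0.347, -0.002]
force: [0.8, 0.2, -5.0]
grip_width: 0.0086
gripper_force: 97.8
```

Run:
```python
from h import *
s=get_state();print(s['clock'],s['force'],s['grip_width'],s['tool_pos'],s['joints'].round(2))
u=np.array([.9928,-.1201]);v=np.array([.1201,.9928])
o=u*.6555+v*.0902
for d,z in((.190,.112),(.190,.08),(.115,.08)):print(delta([*(o-u*d),z],down(-51.9)))
save();cv2.imwrite("pics/crop7.png",cv2.resize(load("top")["frame"][130:220,150:270],(800,600),interpolation=cv2.INTER_CUBIC))
```

```text
9.125 [ 0.84919845  0.19127931 -4.99941809] 0.008630177765938267 [0.46961547 0.03405604 0.11112638] [-0.02  0.3   1.88  0.    0.97  0.84]
[0.23, 0.25, -0.09, -0.036, 0.022, 0.321]
[0.24, 0.27, 3.11, -0.036, 0.022, 0.321]
[5.3, 5.8, 3.07, -0.036, 0.022, 0.321]
```

View pics/crop7.png

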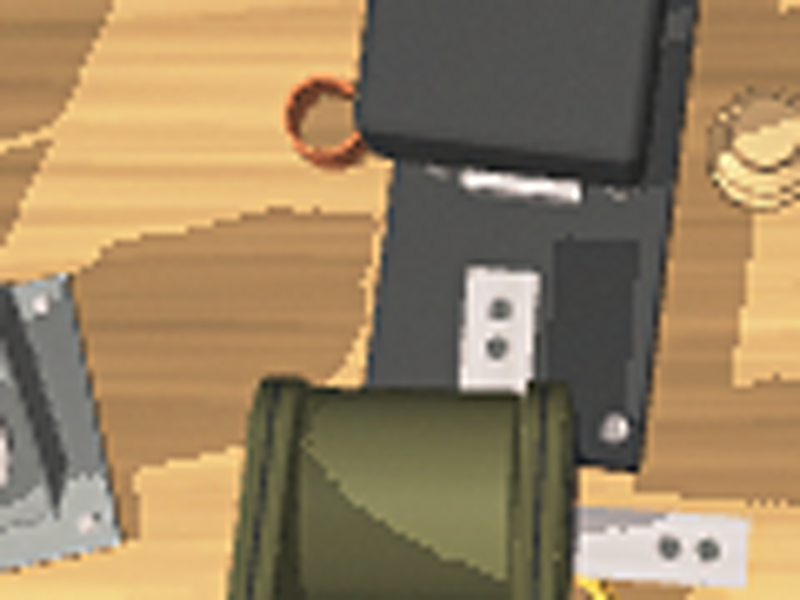

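The crop shows leg B pointing into the press, with its end between (465,270) and (540,272), and leg A pointing right. Next I'll measure its lateral offset and angle before inserting.

Run:
```python
from h import *
c=load("top");C=lambda X,Y:(150+(X+.5)/6.667-.5,130+(Y+.5)/6.667-.5)
u=np.array([.9928,-.1201]);v=np.array([.1201,.9928]);o=u*.6555+v*.0902
for k,p,q,z in(('L',C(464,285),C(460,370),.091),('R',C(539,285),C(532,370),.091),('end',C(475,268),C(530,271),.091),('Aend',C(748,525),C(744,578),.091),
 ('bedR',C(646,440),C(690,180),0),('bedF',C(580,470),C(630,472),0),('headL',C(366,20),C(358,120),.305),('bedL',C(370,370),C(385,220),.045),('headF',C(380,140),C(620,165),.22)):
    a,b,r,n_=edge(c,p,q,2);P,Q=onz(c,a,z)[:2],onz(c,b,z)[:2];d=Q-P
    print(k,'u',(u@(P-o)).round(4),(u@(Q-o)).round(4),'v',(v@(P-o)).round(4),(v@(Q-o)).round(4),'ang',np.degrees(np.arctan2(d[1],d[0])).round(2),r.round(2),n_)
```

```text
L u -0.0681 -0.1117 v 0.0239 0.0226 ang 174.85 0.08 22
R u -0.0638 -0.1074 v -0.011 -0.0143 ang 177.55 0.04 23
end u -0.0581 -0.0581 v 0.0208 -0.0074 ang -96.82 0.07 27
Aend u -0.1731 -0.2 v -0.1328 -0.135 ang 177.68 0.03 25
bedR u -0.1306 0.0133 v -0.0743 -0.0753 ang -7.29 0.15 26
bedF u -0.1487 -0.1496 v -0.041 -0.0681 ang -98.93 0.08 20
headL u 0.0205 -0.0241 v 0.0649 0.064 ang 174.29 0.09 18
bedL u -0.1137 -0.0338 v 0.0758 0.0749 ang -7.54 0.09 18
headF u -0.015 -0.0154 v 0.0613 -0.0517 ang -97.11 0.11 23
```

Call:
move_arm(commands=[[[0.24,0.27,1.5,0,0,0.34,0],[0.24,0.27,3.1,0,0,0.34,0],[0.24,0.27,3.1,0,0,0.34,0],[1.6,1.75,3.1,0,0,0.34,0],[2.9,3.2,3.1,0,0,0.34,0],[4,4.4,3.1,0,0,0.34,0],[4.9,5.4,3.1,0,0,0.34,0],[4.9,5.4,3.1,0,0,0.34,0]]])

```text
clock: 10.22
tool_pos: [0.5432, 0.0248, 0.08]
orientation: [-0.002, 0.946, 0.324, -0.002]
force: [-0.4, 0.3, -5.5]
grip_width: 0.0086
gripper_force: 98.0
```

Run:
```python
from h import *
s=get_state();print(s['clock'],s['force'],s['grip_width'],s['tool_pos'],s['joints'].round(2))
u=np.array([.9928,-.1201]);v=np.array([.1201,.9928]);o=u*.6555+v*.0902
p=s['tool_pos'][:2]-o;print(u@p,v@p)
for d,z in((.112,.08),(.112,.073),(.103,.073)):print(delta([*(o-u*d),z],down(-52)))
save()
c=load("top");cv2.imwrite("pics/crop8.png",np.hstack([cv2.resize(c["frame"][140:215,190:260],(400,430),interpolation=cv2.INTER_CUBIC),cv2.resize(load("scene")["frame"][170:245,165:235],(400,430),interpolation=cv2.INTER_CUBIC)]))
```

```text
10.225 [-0.39290002  0.27895203 -5.47575566] 0.008612622992189161 [0.54321179 0.02479568 0.08003453] [-0.03  0.43  1.76  0.    0.96  0.88]
-0.11922701187281554 -0.0003499575305756109
[0.54, 0.48, 0.0, -0.028, 0.014, -0.019]
[0.54, 0.49, 0.7, -0.028, 0.014, -0.019]
[1.18, 1.12, 0.7, -0.028, 0.014, -0.019]
```

View pics/crop8.png

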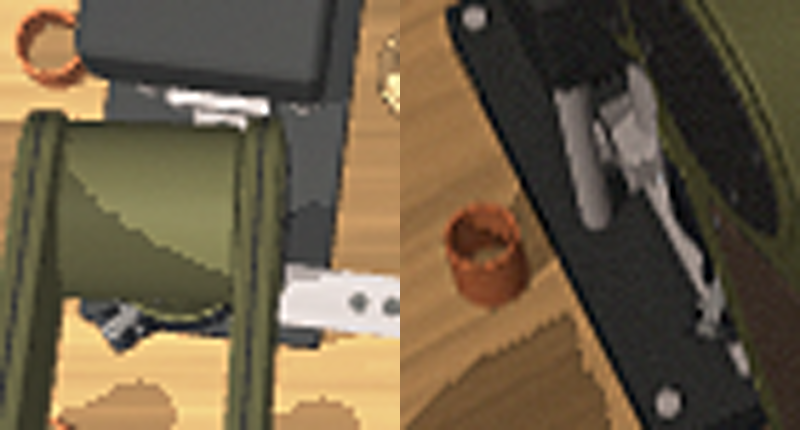

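The crop shows leg B under the jaw, with leg A to the right at (340,300). That was my tenth picture, so I'll rely on numbers from here. Lowering to 1–2 mm above the bed, then sliding forward to the stop.

Call:
move_arm(commands=[[[0.54,0.48,0,0,0,0,0],[0.54,0.48,0.4,0,0,0,0],[0.54,0.48,0.75,0,0,0,0],[0.75,0.7,0.75,0,0,0,0],[0.9,0.85,0.75,0,0,0,0],[1.0,0.95,0.75,0,0,0,0],[1.0,0.95,0.75,0,0,0,0]]])

```text
clock: 11.2
tool_pos: [0.5558, 0.0235, 0.0722]
orientation: [-0.002, 0.946, 0.324, -0.002]
force: [0.5, -0.1, -3.6]
grip_width: 0.0089
gripper_force: 97.8
```

```bash
cat >> h.py <<'E'
pu=np.array([.9928,-.1201]);pv=np.array([.1201,.9928]);po=pu*.6555+pv*.0902
def st():
    s=get_state();p=s['tool_pos'][:2]-po;f=s['force'][:2]
    y=R.from_quat(np.roll(s["orientation"],-1)).as_matrix()[:,1]
    print(s['clock'],'uv',(pu@p).round(4),(pv@p).round(4),'z',s['tool_pos'][2].round(4),'Fuvz',(pu@f).round(1),(pv@f).round(1),s['force'][2].round(1),'yang',np.degrees(np.arctan2(y[1],y[0])).round(2),'tq',s['wrist_torque'].round(2),s['grip_width'].round(4))
E
python3 -c "
from h import *
st()"
```

```text
Traceback (most recent call last):
  File "h.py", line 50, in st
    print(s['clock'],'uv',(pu@p).round(4),(pv@p).round(4),'z',s['tool_pos'][2].round(4),'Fuvz',(pu@f).round(1),(pv@f).round(1),s['force'][2].round(1),'yang',np.degrees(np.arctan2(y[1],y[0])).round(2),'tq',s['wrist_torque'].round(2),s['grip_width'].round(4))
                                                                                                                                                                                                                                        ^^^^^^^^^^^^^^^^^^^^^
AttributeError: 'float' object has no attribute 'round'
```

Call:
move_arm(commands=[[[0.1,0.1,0,0,0,0,0],[0.2,0.2,0,0,0,0,0],[0.28,0.28,0,0,0,0,0],[0.28,0.28,0,0,0,0,0]]])

```text
clock: 11.7
tool_pos: [0.5578, 0.0233, 0.0721]
orientation: [-0.002, 0.946, 0.324, -0.004]
force: [-5.8, 0.8, -2.2]
grip_width: 0.0088
gripper_force: 98.6
```

```bash
sed -i "s/,s\['grip_width'\].round(4))/,s['grip_width'])/" h.py; python3 -c "
from h import *
st()"
```

```text
11.7 uv -0.1045 -0.0001 z 0.0721 Fuvz -5.9 0.1 -2.2 yang -52.15 tq [ 0.19  0.64 -0.01] 0.0087747860926211
```

Contact with the stop at u = -0.1045, as predicted. Lowering onto the bed and releasing.

Call:
move_arm(commands=[[[0,0,0.07,0,0,0,0],[0,0,0.13,0,0,0,0],[0,0,0.13,0,0,0,0]]])

```text
clock: 12.08
tool_pos: [0.5577, 0.0235, 0.0715]
orientation: [-0.002, 0.946, 0.324, -0.003]
force: [-7.5, 1.4, 4.1]
grip_width: 0.0088
gripper_force: 99.3
```

```bash
python3 -c "
from h import *
st()"
```

```text
12.075 uv -0.1047 0.0001 z 0.0715 Fuvz -7.6 0.5 4.1 yang -52.13 tq [0.11 0.62 0.01] 0.008755252794402632
```

Call:
move_arm(commands=[[[0,0,0.1,0,0,0,0.3],[0,0,0.1,0,0,0,0.5],[0,0,0.1,0,0,0,0.6],[0,0,-2,0,0,0,0.6],[0,0,-6,0,0,0,0.6],[0,0,-11,0,0,0,0.6],[-6,-6,-15,0,0,0,0.6],[-10,-10,-16,0,0,0,0.6]]])

```text
clock: 13.08
tool_pos: [0.445, 0.0373, 0.2265]
orientation: [-0.001, 0.946, 0.324, -0.0]
force: [0.1, 0.2, 0.2]
grip_width: 0.0511
gripper_force: 0.0
```

Run:
```python
from h import *
st();s=get_state();print(s['joints'].round(2));print(delta([.47,-.2,.30],RK),delta(KN+n*.07,RK))
```

```text
13.075 uv -0.2182 0.0003 z 0.2265 Fuvz 0.1 0.2 0.2 yang -52.17 tq [-0.06 -0.03  0.02] 0.051051868530362615
[-0.01  0.13  1.76  0.    1.25  0.9 ]
[-12.58, 20.26, -7.39, -0.979, 3.671, 3.589] [-20.49, 33.4, -1.96, -0.979, 3.671, 3.589]
```

Call:
move_arm(commands=[[[-12.6,20.3,-7.4,-0.98,3.67,3.6,0.6],[-12.6,20.3,-7.4,-0.98,3.67,3.6,0.6],[-12.6,20.3,-7.4,-0.98,3.67,3.6,0.6],[-12.6,20.3,-7.4,-0.98,3.67,3.6,0.6],[-20.5,33.4,-2,-0.98,3.67,3.6,0.6],[-20.5,33.4,-2,-0.98,3.67,3.6,0.6],[-20.5,33.4,-2,-0.98,3.67,3.6,0.6],[-20.5,33.4,-2,-0.98,3.67,3.6,0.6]]])

```text
clock: 14.08
tool_pos: [0.4874, -0.3555, 0.2424]
orientation: [-0.019, 0.964, 0.069, 0.256]
force: [-0.5, -0.2, -0.7]
grip_width: 0.0512
gripper_force: 0.0
```

Run:
```python
from h import *
st();s=get_state();print(s['joints'].round(2),delta(KN+n*.07,RK),delta(KN-n*.0098,RK))
save();c=load("top")
W=lambda U,V,z:proj(c,np.r_[po+pu*U+pv*V,z])
for k,a,b,z in(('B_L',(-.075,.018),(-.03,.018),.051),('B_R',(-.075,-.018),(-.03,-.018),.051),('A_in',(-.087,-.03),(-.087,-.125),.051),('A_out',(-.123,-.03),(-.123,-.125),.051),('A_end',(-.12,-.135),(-.09,-.135),.051),
 ('bedL',(-.14,.075),(-.04,.075),.045),('bedR',(-.08,-.075),(.01,-.075),0),('bedF',(-.15,.065),(-.15,-.065),0)):
    e,f,r,m=edge(c,W(*a,z),W(*b,z),2);P,Q=onz(c,e,z)[:2]-po,onz(c,f,z)[:2]-po;d=Q-P
    print(k,'u',(pu@P).round(4),(pu@Q).round(4),'v',(pv@P).round(4),(pv@Q).round(4),'ang',np.degrees(np.arctan2(d[1],d[0])).round(2),r.round(2),m)
```

```text
14.075 uv -0.1289 -0.3846 z 0.2424 Fuvz -0.4 -0.2 -0.7 yang -81.85 tq [-0.01  0.23 -0.01] 0.05119273105248755
[-0.98  0.22  1.73  0.55  1.02  0.19] [0.24, -0.33, -0.19, 0.007, 0.036, -0.031] [0.28, -0.33, 7.79, 0.007, 0.036, -0.031]
B_L u -0.075 -0.03 v 0.0191 0.0176 ang -8.82 0.07 20
B_R u -0.075 -0.03 v -0.0182 -0.018 ang -6.63 0.07 22
A_in u -0.0862 -0.0869 v -0.03 -0.125 ang -97.37 0.08 21
A_out u -0.1227 -0.123 v -0.03 -0.125 ang -97.09 0.11 19
A_end u -0.12 -0.09 v -0.1337 -0.1344 ang -8.26 0.06 17
bedL u -0.14 -0.04 v 0.0756 0.0757 ang -6.85 0.07 17
bedR u -0.08 0.01 v -0.0748 -0.0744 ang -6.68 0.08 18
bedF u -0.1495 -0.1494 v 0.065 -0.065 ang -96.83 0.07 17
```

The bracket measures centred (v within about 0.5 mm), square within about 0.3° and against the stop. Now for the knob bar.

Call:
move_arm(commands=[[[0.28,-0.33,4,0,0,0,0.6],[0.28,-0.33,7,0,0,0,0.6],[0.28,-0.33,8.5,0,0,0,0.6],[0.28,-0.33,9.2,0,0,0,0.6],[0.28,-0.33,9.2,0,0,0,0.6],[0.28,-0.33,9.2,0,0,0,0.6]]])

```text
clock: 14.92
tool_pos: [0.5348, -0.3423, 0.1664]
orientation: [-0.018, 0.964, 0.07, 0.257]
force: [-0.5, -0.6, 0.6]
grip_width: 0.0513
gripper_force: 0.0
```

Run:
```python
from h import *
st();s=get_state();print(s['joints'].round(2),delta(KN-n*.0248,RK))
```

```text
14.925 uv -0.0835 -0.3658 z 0.1664 Fuvz -0.4 -0.6 0.6 yang -81.67 tq [-0.07  0.2   0.01] 0.05125063802589079
[-0.89  0.34  1.79  0.62  0.83  0.15] [-0.18, 0.29, 0.27, 0.008, 0.022, -0.005]
```

Call:
move_arm(commands=[[[-0.15,0.28,0.15,0,0,0,0.6],[-0.15,0.28,0.15,0,0,0,0.3],[-0.15,0.28,0.15,0,0,0,0],[-0.15,0.28,0.15,0,0,0,0],[-0.15,0.28,0.15,0,0,0,0],[-0.15,0.28,0.15,0,0,0,0]]], newtons=40)

```text
clock: 15.68
tool_pos: [0.5343, -0.3444, 0.1634]
orientation: [-0.019, 0.964, 0.07, 0.256]
force: [-2.7, 2.0, 4.6]
grip_width: 0.0127
gripper_force: 43.1
```

Run:
```python
from h import *
st();s=get_state();print(s['force'],s['gripper_force'],s['joints'].round(2),delta(KN-n*.0248,RK))
```

```text
15.675 uv -0.0837 -0.3679 z 0.1634 Fuvz -2.9 1.7 4.6 yang -81.64 tq [0.29 0.41 0.18] 0.012733185723677553
[-2.71940001  2.03371576  4.55612709] 43.058613538742065 [-0.89  0.34  1.79  0.62  0.83  0.14] [0.04, 0.09, 0.04, -0.006, 0.03, -0.009]
```

Call:
move_arm(commands=[[[0,0,0,0,0,1.2,0],[0,0,0,0,0,2.4,0],[0,0,0,0,0,3.6,0],[0,0,0,0,0,4.8,0],[0,0,0,0,0,6,0],[0,0,0,0,0,6,0]]])

```text
clock: 16.42
tool_pos: [0.534, -0.345, 0.1633]
orientation: [-0.121, 0.909, -0.328, 0.226]
force: [-5.4, 0.0, 4.7]
grip_width: 0.0132
gripper_force: 43.2
```

Run:
```python
from h import *
st();s=get_state();print(s['force']@n,s['gripper_force'],delta(KN-n*.0248,RK))
```

```text
16.425 uv -0.084 -0.3686 z 0.1633 Fuvz -5.3 -0.6 4.7 yang -125.69 tq [0.   0.65 0.1 ] 0.01317298629711358
6.707130104923861 43.18852365016937 [0.07, -0.04, 0.06, 0.017, 0.031, -6.015]
```

Call:
move_arm(commands=[[[0,0,-0.3,0,0,0,0],[0,0,-0.6,0,0,0,0],[0,0,-0.6,0,0,0,0]]])

```text
clock: 16.8
tool_pos: [0.5311, -0.3454, 0.1686]
orientation: [-0.121, 0.909, -0.328, 0.226]
force: [-5.1, -0.2, 1.8]
grip_width: 0.0128
gripper_force: 42.9
```

Run:
```python
from h import *
st();s=get_state();print(s['force']@n,s['gripper_force'],delta(KN-n*.0248,RK))
```

```text
16.8 uv -0.0868 -0.3694 z 0.1686 Fuvz -5.0 -0.8 1.8 yang -125.62 tq [-0.13  0.88  0.02] 0.012810696885802164
4.0515200419440385 42.92903959751129 [0.07, -0.03, 0.66, 0.016, 0.031, -6.007]
```

The spring is still pushing out (+4 N) after I lifted 6 mm, so the latch is free. Releasing and backing off.

Call:
move_arm(commands=[[[0,0,-0.3,0,0,0,0],[0,0,-0.3,0,0,0,0.3],[0,0,-0.3,0,0,0,0.5],[0,0,-0.3,0,0,0,0.5],[0,0,-3,0,0,0,0.5],[0,0,-8,0,0,0,0.5],[0,0,-12,0,0,0,0.5]]])

```text
clock: 17.68
tool_pos: [0.4723, -0.354, 0.274]
orientation: [-0.122, 0.909, -0.328, 0.226]
force: [0.9, 0.0, 0.1]
grip_width: 0.0428
gripper_force: 0.0
```

Run:
```python
from h import *
st();print(delta([.30,-.40,.33],RK))
```

```text
17.675 uv -0.1442 -0.3849 z 0.274 Fuvz 0.9 0.1 0.1 yang -125.6 tq [-0.07  0.2   0.  ] 0.042810563331457524
[-6.9, 10.73, -13.66, 0.011, 0.025, -6.007]
```

Call:
move_arm(commands=[[[-4,5,-7,0,0,0,0.5],[-7,10,-13,0,0,0,0.5],[-7,10,-13,0,0,0,0.5],[-7,10,-13,0,0,0,0.5],[-7,10,-13,0,0,0,0.5]]])

```text
clock: 18.3
tool_pos: [0.3071, -0.3933, 0.3253]
orientation: [-0.122, 0.909, -0.328, 0.227]
force: [0.0, 0.9, -0.1]
grip_width: 0.0429
gripper_force: 0.0
```

```bash
ls pics
python3 - <<'E'
from h import *
import glob
st();save();now=load("top")["frame"];i=cv2.imread("pics/top0.10.png");l=cv2.imread(sorted(glob.glob("pics/top4.*.png"))[0])
sl=np.s_[172:202,325:350]
for nm,x in(('vs initial',i),('vs latched',l)):
    d=cv2.absdiff(now,x).max(2);print(nm,d[sl].mean(),(d[sl]>40).sum())
d=cv2.absdiff(now,i).max(2);d=cv2.morphologyEx((d>50).astype(np.uint8),cv2.MORPH_OPEN,np.ones((2,2)))
k,_,stt,ce=cv2.connectedComponentsWithStats(d)
print([(s.tolist(),c.round().tolist()) for s,c in zip(stt[1:],ce[1:]) if s[4]>5])
c=load("top")
W=lambda U,V,z:proj(c,np.r_[po+pu*U+pv*V,z])
for k,a,b,z in(('B_L',(-.075,.018),(-.03,.018),.051),('B_R',(-.075,-.018),(-.03,-.018),.051),('A_in',(-.087,-.03),(-.087,-.125),.051),('A_out',(-.123,-.03),(-.123,-.125),.051)):
    e,f,r,m=edge(c,W(*a,z),W(*b,z),2);P,Q=onz(c,e,z)[:2]-po,onz(c,f,z)[:2]-po;print(k,(pu@P).round(4),(pu@Q).round(4),(pv@P).round(4),(pv@Q).round(4))
E
```

```text
crop1.png
crop2.png
crop3.png
crop4.png
crop5.png
crop6.png
crop7.png
crop8.png
scene0.05.png
scene1.15.png
scene10.28.png
scene14.12.png
scene2.25.png
scene4.47.png
scene7.70.png
scene9.18.png
scene_big0.05.png
scene_big1.15.png
scene_big10.28.png
scene_big14.12.png
scene_big2.25.png
scene_big4.47.png
scene_big7.70.png
scene_big9.18.png
top0.10.png
top1.20.png
top10.32.png
top14.18.png
top2.30.png
top4.53.png
top7.75.png
top9.22.png
top_big0.10.png
top_big1.20.png
top_big10.32.png
top_big14.18.png
top_big2.30.png
top_big4.53.png
top_big7.75.png
top_big9.22.png
18.3 uv -0.3035 -0.4438 z 0.3253 Fuvz -0.1 0.9 -0.1 yang -125.67 tq [-0.02  0.24  0.02] 0.04285993493844414
vs initial 2.396 5
vs latched 13.672 74
[([225, 161, 2, 4, 8], [226.0, 162.0]), ([231, 161, 3, 2, 6], [232.0, 162.0]), ([235, 162, 2, 6, 12], [236.0, 164.0]), ([224, 167, 2, 4, 8], [224.0, 168.0]), ([234, 170, 2, 4, 8], [234.0, 172.0]), ([263, 171, 3, 3, 8], [264.0, 172.0]), ([226, 175, 56, 21, 574], [255.0, 186.0]), ([189, 177, 35, 15, 341], [206.0, 184.0]), ([225, 187, 7, 6, 30], [228.0, 190.0]), ([233, 256, 159, 128, 
[... 156 characters left out ...]
 91, 117, 4456], [435.0, 320.0]), ([270, 269, 6, 4, 13], [273.0, 271.0]), ([261, 273, 6, 4, 13], [264.0, 275.0]), ([250, 280, 16, 28, 197], [257.0, 293.0]), ([468, 280, 5, 12, 31], [470.0, 285.0]), ([476, 294, 14, 36, 284], [481.0, 315.0]), ([202, 307, 4, 3, 8], [204.0, 308.0]), ([402, 306, 6, 5, 18], [404.0, 308.0]), ([391, 311, 33, 35, 696], [407.0, 327.0]), ([189, 312, 66, 72, 2108], [215.0, 352.0]), ([323, 324, 5, 9, 34], [325.0, 328.0]), ([475, 329, 2, 3, 6], [476.0, 330.0]), ([421, 344, 22, 13, 74], [431.0, 350.0]), ([306, 380, 10, 4, 27], [312.0, 382.0])]
B_L -0.075 -0.03 0.0191 0.0176
B_R -0.075 -0.03 -0.0182 -0.0179
A_in -0.0862 -0.087 -0.03 -0.125
A_out -0.1226 -0.1228 -0.03 -0.125
```

The knob looks as it did at the start (up and untwisted). Apart from the arm and its shadow, only the bracket region has changed.

```bash
python3 -c "
from h import *
print(hand_in())"
```

```text
the job is handed in; nothing more can be done
None
```

The job is handed in at about 18 s of the 67 s allowed, and no verdict came back: the stop was pressed and latched first, then the bracket was turned and set with leg B against the back stop (centred to about 0.5 mm, square to about 0.3°), and last the knob was twisted until it sprang up, with nothing else seen to move.

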